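Open the comb binder to its preset stop

TASK

Open the comb-binding machine to the size it is preset for: push its long crossbar lever back, away from the front of the machine, until you feel it come up against the springy stop hidden inside the end case, and leave it resting against that stop, just lightly pressed in, without forcing the stop to the end of its give. Leave the short punch lever and everything else on the cabinet as they are.

Things in the scene. Friction and masses are not known exactly. Their poses are not given: they have to be found in the camera images.
- binder: Comb-binding machine, a grey box 160 deep (x) x 262 wide (y) x 68 mm high with black ends, standing fixed on the cabinet. Origin: under its middle, on the cabinet top; x from its front to its back, y to its left seen from the front, z up. Steel comb hooks (18 mm high) on its top slide back a little with the long lever.
- end_case: Closed black case at the machine's right end, 134 x 34 x 112 mm, fixed; frame same as the binder's (case x -0.059 to 0.075, y -0.150 to -0.116, top z 0.120). The stop inside is unseen: the lever first touches it at a value between 0.6 and 1.25 rad, different each time. It then yields for 0.15 rad more (24 mm at the crossbar) and is solid after that.
- long_lever (a joint): Long lever's angle, rad: 0 = leaning 0.6 rad from upright to the machine's front, 0.6 = upright, more = over to the back (end 1.5). Starts at 0 to 0.25. Turns about the machine's y. Stiff, stays where left, also on the stop. Free, pushing the crossbar square to the lever takes about 5 N at first, falling to 3 N far back; first touch on the stop adds about 2 N at once, the end of its give 4 N.
- long_lever_bar (a point): Middle of the long lever's crossbar: black round bar, 20 mm thick, 100 mm long along the machine's y, 160 mm from the hinge axis; it stands on a flat 16 x 6 mm steel arm that meets it at this point, outside the end case (y = -0.162 in the binder frame).
- long_lever_hub (a point): Point on the long lever's hinge axis, inside the end case, binder-frame (0.020, -0.133, 0.085). The lever's tail (57 mm, unseen) hangs from it and meets the stop 50 mm from the axis; the stop presses on it with about 7 N at first touch, 12 N at the end of its give; over 18 N is too much.
- punch_lever (a joint): Angle of the short punch lever, rad: a flat bar 130 mm wide on two short arms across the front left of the machine. Starts at 0, grows as it is pressed down to the front; leave it.
- stapler: Stapler 148 x 37 x 40 mm lying on top of the machine, origin under its middle. Leave it.
- tape_dispenser: Tape dispenser 148 x 53 x 70 mm to the right of the long lever, origin under its middle. Leave it.
- sticky_pad: Pad of sticky notes 76 x 76 x 18 mm behind the long lever, origin under its middle. Leave it.
- mug: White mug 92 mm wide, 127 mm with handle, 95 mm high, left of the machine, origin under its middle. Leave it.
- calculator: Desk calculator 125 x 76 x 14 mm at the back right, origin under its middle. Leave it.

How it is judged:
At the end, for the whole second after the job is handed in: The long lever is at rest with its tail pressing on the spring stop inside the end case with 3 to 13.5 N, that is, touching the stop and within its 0.15 rad of give; the fingers are off it (contact force between end_case and long_lever between 3 and 13.5 N and velocity of joint long_lever between -0.02 and 0.02 rad/s).
It fails at once if the stop is forced (over 18 N on it) (contact force between end_case and long_lever above 18 N).
It fails at once if the punch lever is moved by over 0.1 rad (value of joint punch_lever above 0.1 rad).
It fails at once if a bystander is moved by over 30 mm (distance of any of stapler, tape_dispenser, sticky_pad, mug, calculator from where it was at the start of the episode above 0.03 m).
It also fails if it takes over 61 s, if anything falls off the work surface, if the arm or the gripper's body presses on something with over 40 N, if the wrist force passes 120 N, or if a joint passes its speed limit or range.

ROBOT

A 6-joint arm with a two-finger parallel gripper is mounted at the origin on a cart in front of the work surface, level with it; the furniture and walls round the work are solid. World frame = base frame: x ahead of the robot, y to its left, z up, the work surface at z = 0. Lengths are in m, angles in rad, forces in N, time in s.
With the tool pointing down it reaches from about 0.35 to 0.725 m from the base axis. Payload 4.3 kg.
Tool frame: the origin (TCP) lies between the finger pads; the fingertips stand 19 mm ahead of it and the grasp point (between the pads) is the TCP; z points along the fingers, y is the line along which they close (so a half turn about z gives the same grasp; the last joint's range is limited). The gripper opens to 85 mm and grips with 20 to 120 N. Pads are 22 mm wide; open, the fingers measure 114 mm over their backs; the gripper's body (76 mm by 85 mm) begins 54 mm behind the grasp point. The pads swing forward as they close: fully open they stand 13 mm farther back than shut.
Start: joints at [-1.428, 0.377, 0.081, 1.274, 0, 1.46], TCP at [0.144, -0.557, 0.23] pointing down, gripper open.
Joint ranges: [-2.72, 2.72], [-0.84, 1.66], [-1.02, 1.22], [-1.77, 2.12], [-1.37, 1.28], [-3.14, 3.14]. Speed limits (rad/s): [2.57, 2.57, 3.14, 3.14, 3.14, 3.14].

INTERFACE

Orientations are given as a unit quaternion [w, x, y, z].
In Python, from station import bot gives the robot as it stands.
- The arm moves only by the tool send_rows, never from a script. Its argument "plan" is a list of rows, each an object with "translation": the shift along the tool's x, y, z in cm, a list of three; "roll": the turn about the tool's z in rad; "hand": the opening, from 0 (shut) to 1 (fully open). A call has 1 to 12 rows; each row is the pose to reach, as a shift and turn from the pose commanded when the call began, along the tool's axes at that moment; what a row does not reach only later rows make up. A row lasts 1/8 s, in which the tool goes at most 62.5 mm and 10.7 degrees, less where a joint would pass 70% of its speed; a pose out of reach is approached as far as the arm can. A call with a gripper value outside its range is refused whole. The fingers move at their own pace and stop on an object; "force" is the grip in N (left out, the last holds). Time passes only in rows, so rows that repeat a pose let the fingers close. It gives the time, the measured TCP pose, the force, the opening and the grip force at its end, in the units of the state.
- bot.observe(): the state, without advancing time (a new reading comes with each control period).
- bot.camera(name): name is "scene" or "top" or "wrist"; returns the picture (420x560x3 uint8, red, green, blue); there is no depth.
- bot.camera_params(name): a dict with "mtx" (3x3 intrinsics, pixels), "dist_coeffs" ([k1, k2, p1, p2, k3] as OpenCV has them; the pictures are not rectified), "cam_to_world" (4x4, takes a point from camera to world coordinates). Camera axes: x right, y up, looking along -z (the intrinsics and any distortion apply to the point x, -y, -z); pixel columns grow to the right and rows downward; lengths in m; the calibration is good to about 2 mm. A picture is of the moment at which its call begins: read the wrist's pose just before it. camera_params takes no time and is no camera call; for the wrist camera it gives the pose at the moment of the call.
- bot.finish_job(): hands the job in; it is judged then, once.
The state is a dict: "time": time; "joint_positions": joint angles; "joint_velocities": joint speeds; "joint_efforts": joint torques, N m; "tool_pos": TCP position; "ee_rot": TCP orientation; "contact_force": force on the tool from outside, world axes, zero at the start; "torque": the same for the moment, N m; "grip_width": finger opening in m; "grip_force": force on a finger pad.
Only numpy, scipy, OpenCV 4.12 (cv2) and the standard library are available. Lean on these libraries where they do the work, as an engineer would, in place of code of your own. Each camera call takes 0.05 s, during which the arm holds its last target. There are 200 camera calls.

## Working session

There is one attempt and no reset: what is moved stays moved. The work goes in short steps, Python scripts to look and compute and a tool call to move; the robot and the scene stay as the last step left them, time stands still between calls to the robot, and variables do not carry over. Pictures are saved under pics/ and viewed, at most 10 in all, crops included, and the job is handed in when it is done.

Besides the shell and the picture viewer there is one more tool, called as a command line: name --argument value ..., lists and objects as JSON in quotes. send_rows: Moves the arm, as the interface text tells. Its arguments: {"type":"object","properties":{"plan":{"type":"array","items":{"type":"object","properties":{"translation":{"type":"array","items":{"type":"number"}},"roll":{"type":"number"},"hand":{"type":"number"}}}},"force":{"type":"number"}},"required":["plan"]}

```bash
mkdir -p pics
python3 - <<'E'
from station import bot
import cv2,numpy as np
s=bot.observe();print(s['time'],s['tool_pos'],s['ee_rot'],s['contact_force'])
for n in("scene","top"):
    im=bot.camera(n);cv2.imwrite(f"pics/{n}0.png",im[:,:,::-1])
    p=bot.camera_params(n);print(n,np.round(p['mtx'],1).tolist(),p['dist_coeffs'],np.round(p['cam_to_world'],4).tolist())
E
```

```text
0.0 [ 0.14371712 -0.55607466  0.22854747] [-1.02493806e-03  9.92023901e-01  1.26045743e-01 -2.05056880e-05] [-0.36279348  0.94169152  0.59323954]
scene [[464.1, 0.0, 279.3], [0.0, 464.1, 217.8], [0.0, 0.0, 1.0]] [-0.14735554  0.          0.          0.          0.        ] [[-0.6901, 0.438, -0.5761, -0.2058], [-0.7236, -0.408, 0.5567, 0.6859], [0.0088, 0.801, 0.5986, 0.9243], [0.0, 0.0, 0.0, 1.0]]
top [[412.3, 0.0, 274.3], [0.0, 412.3, 212.1], [0.0, 0.0, 1.0]] [-0.12098301  0.          0.          0.          0.        ] [[0.0164, 0.996, -0.0882, 0.4376], [-0.9999, 0.0159, -0.0057, -0.0203], [-0.0043, 0.0883, 0.9961, 1.4173], [0.0, 0.0, 0.0, 1.0]]
```

View pics/scene0.png

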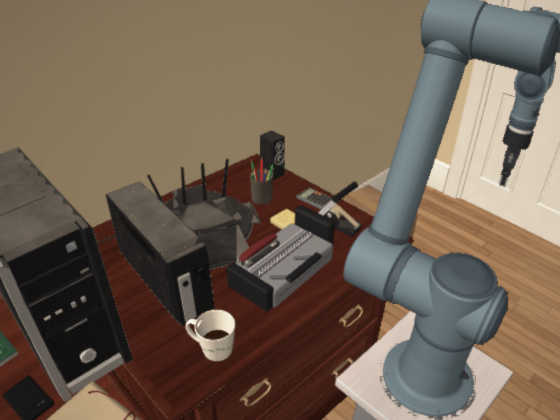

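View pics/top0.png

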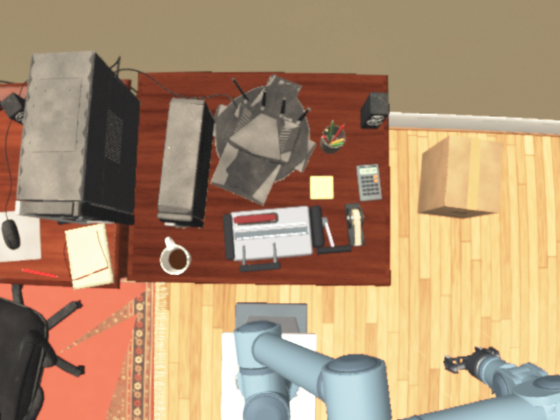

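The top view shows the binder at about px (222–323, 205–262), with the end case on its right and the crossbar near (335,249). I'll zoom in.

Run:
```python
import cv2,numpy as np
a=cv2.imread('pics/top0.png')[180:280,215:375];b=cv2.imread('pics/scene0.png')[160:310,220:380]
a=cv2.resize(a,None,fx=5,fy=5,interpolation=cv2.INTER_CUBIC);cv2.imwrite('pics/a.png',np.clip(a*1.4,0,255).astype('u1'))
b=cv2.resize(b,None,fx=4,fy=4,interpolation=cv2.INTER_CUBIC);cv2.imwrite('pics/b.png',np.clip(b*1.4,0,255).astype('u1'))
```

```text
(no output)
```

View pics/a.png

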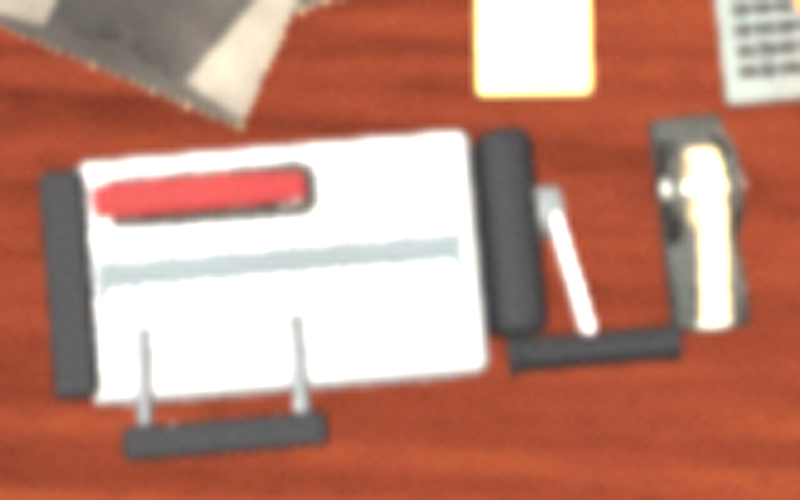

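View pics/b.png

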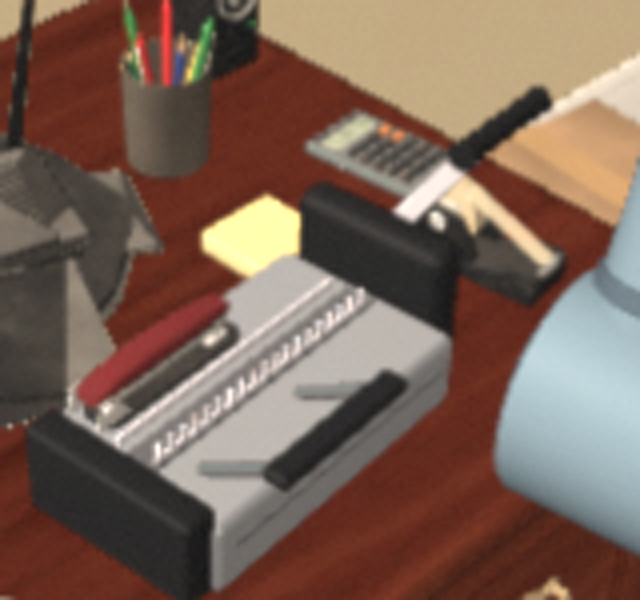

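Top crop: the crossbar runs from (512,357) to (680,343), and the case top spans (480–545, 132–335). Scene crop: the crossbar runs from (460,160) to (545,97). The tape dispenser sits just right of the bar. Next I triangulate the bar and find the binder frame.

```bash
cat > h.py <<'E'
import cv2,numpy as np
from station import bot
def ray(n,uv,P=None):
    p=P or bot.camera_params(n)
    T=np.array(p['cam_to_world']);q=cv2.undistortPoints(np.array([[uv]],float),np.array(p['mtx']),np.array(p['dist_coeffs']))[0,0]
    d=T[:3,:3]@[q[0],-q[1],-1];return T[:3,3],d/np.linalg.norm(d)
def plane(n,uv,z):
    o,d=ray(n,uv);return o+d*(z-o[2])/d[2]
def tri(r1,r2):
    (o1,d1),(o2,d2)=r1,r2
    s=np.linalg.lstsq(np.c_[d1,-d2],o2-o1,rcond=None)[0]
    a,b=o1+s[0]*d1,o2+s[1]*d2;return (a+b)/2,np.linalg.norm(a-b)
E
python3 - <<'E'
from h import *
A=lambda u,v:(215+(u+.5)/5-.5,180+(v+.5)/5-.5);B=lambda u,v:(220+(u+.5)/4-.5,160+(v+.5)/4-.5)
L=tri(ray('top',A(512,357)),ray('scene',B(460,158)));R=tri(ray('top',A(680,343)),ray('scene',B(545,97)))
print('bar L',L,'R',R,'len',np.linalg.norm(L[0]-R[0]))
box=[plane('top',A(*p),.068)[:2] for p in((95,403),(487,372),(465,130),(80,160))]
print('box FL FR BR BL',np.round(box,4).tolist())
case=[plane('top',A(*p),.12)[:2] for p in((496,335),(545,330),(528,130),(480,133))]
print('case FL FR BR BL',np.round(case,4).tolist())
f=box[0]-box[1];c=(box[3]+box[2]-box[0]-box[1])
e=case[3]+case[2]-case[0]-case[1]
print('len',np.linalg.norm(f),np.linalg.norm(c)/2,np.linalg.norm(e)/2,'yaws',np.arctan2(-f[0],f[1]),np.arctan2(c[1],c[0]),np.arctan2(e[1],e[0]))
yaw=np.mean([np.arctan2(-f[0],f[1]),np.arctan2(c[1],c[0])])
Rz=np.array([[np.cos(yaw),-np.sin(yaw)],[np.sin(yaw),np.cos(yaw)]])
cc=np.mean(case,0);o2=cc-Rz@[.008,-.133]
print('yaw',yaw,'origin box',np.mean(box,0),'from case',o2)
for p in (L[0],R[0],(L[0]+R[0])/2): print('bar in binder',Rz.T@(p[:2]-o2),p[2])
print('tape', [np.round(plane('top',A(*p),.05),3).tolist() for p in((655,130),(680,325),(745,320))])
E
```

```text
bar L (array([ 0.43286036, -0.13871654,  0.21783271]), np.float64(0.0009057112297191791)) R (array([ 0.44097473, -0.23740222,  0.22011608]), np.float64(0.0024476664758573325)) len 0.09904503772335717
box FL FR BR BL [[0.3975, 0.1178], [0.4219, -0.1376], [0.5803, -0.1216], [0.5565, 0.1314]]
case FL FR BR BL [[0.4457, -0.1385], [0.4493, -0.1693], [0.5755, -0.1577], [0.5731, -0.1272]]
len 0.2565361084871887 0.15940179475295937 0.12726890357305215 yaws 0.09525797660642976 0.09313306019511838 0.09010547931226474
yaw 0.09419551840077407 origin box [ 0.48904373 -0.00250348] from case [ 0.49043348 -0.01652856]
bar in binder [-0.06881044 -0.11623119] 0.21783271270530924
bar in binder [-0.07001405 -0.21524259] 0.22011607761115687
bar in binder [-0.06941224 -0.16573689] 0.21897439515823305
tape [[0.584, -0.25, 0.05], [0.454, -0.267, 0.05], [0.458, -0.311, 0.05]]
```

Bar centre in the binder frame is (-0.069, -0.166, 0.219), 161 mm from the hub, so the lever angle is about 0.01. That agrees with the given sizes. Plan: tool pointing down, fingers part open so they straddle the steel arm, pushing the bar from the front. Moving to the pre-contact pose.

send_rows --plan '[{"translation": [5, -4.5, 0], "roll": 0.05, "hand": 0.4}, {"translation": [10, -9, 0], "roll": 0.1, "hand": 0.4}, {"translation": [15, -13.5, 0], "roll": 0.159, "hand": 0.4}, {"translation": [20, -18, 0.3], "roll": 0.159, "hand": 0.4}, {"translation": [25, -22.5, 0.6], "roll": 0.159, "hand": 0.4}, {"translation": [29, -26, 1], "roll": 0.159, "hand": 0.4}, {"translation": [32.5, -29.2, 1.35], "roll": 0.159, "hand": 0.4}, {"translation": [32.5, -29.2, 1.35], "roll": 0.159, "hand": 0.4}, {"translation": [32.5, -29.2, 1.35], "roll": 0.159, "hand": 0.4}, {"translation": [32.5, -29.2, 1.35], "roll": 0.159, "hand": 0.4}, {"translation": [32.5, -29.2, 1.35], "roll": 0.159, "hand": 0.4}, {"translation": [32.5, -29.2, 1.35], "roll": 0.159, "hand": 0.4}]'

```text
time: 1.6
tool_pos: [0.3851, -0.1936, 0.216]
ee_rot: [0.0, 0.999, 0.046, 0.0]
contact_force: [0.9, -0.4, 0.0]
grip_width: 0.034
grip_force: 0.0
```

Run:
```python
from h import *
s=bot.observe();print({k:np.round(s[k],4).tolist() for k in('time','tool_pos','ee_rot','contact_force','grip_width')})
t=bot.camera('top')[180:280,215:375];w=cv2.resize(bot.camera('wrist'),(400,300))
t=cv2.resize(t,(400,250),interpolation=cv2.INTER_CUBIC);t=cv2.copyMakeBorder(t,0,50,0,0,0)
cv2.imwrite('pics/c.png',np.hstack([t,w])[:,:,::-1])
```

```text
{'time': 1.6, 'tool_pos': [0.3851, -0.1936, 0.216], 'ee_rot': [0.0001, 0.9989, 0.0458, 0.0], 'contact_force': [0.9235, -0.4319, 0.0399], 'grip_width': 0.034}
```

View pics/c.png

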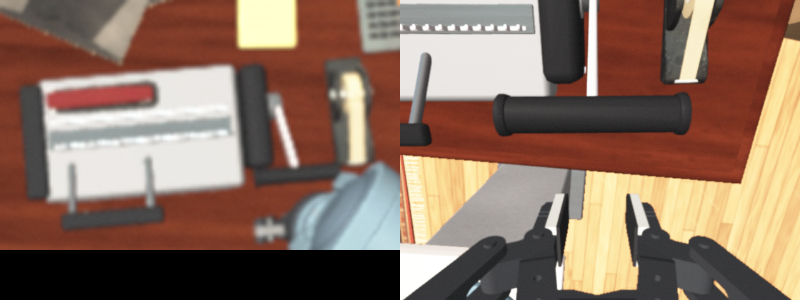

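The wrist view confirms it: the bar is centred at about px 593 and the fingers straddle about 597, facing the steel arm. Pushing along the arc to a lever angle of about 0.5, where the stop can't be yet.

send_rows --plan '[{"translation": [2, 0, 0], "roll": 0, "hand": 0.4}, {"translation": [3, 0, -0.1], "roll": 0, "hand": 0.4}, {"translation": [3.6, 0, -0.5], "roll": 0, "hand": 0.4}, {"translation": [4.3, 0, -0.9], "roll": 0, "hand": 0.4}, {"translation": [5, 0, -1.3], "roll": 0, "hand": 0.4}, {"translation": [5.8, 0, -1.6], "roll": 0, "hand": 0.4}, {"translation": [6.5, 0, -1.9], "roll": 0, "hand": 0.4}, {"translation": [7.3, 0, -2.2], "roll": 0, "hand": 0.4}, {"translation": [8, 0, -2.4], "roll": 0, "hand": 0.4}, {"translation": [8.8, 0, -2.6], "roll": 0, "hand": 0.4}, {"translation": [9.6, 0, -2.7], "roll": 0, "hand": 0.4}, {"translation": [10.4, 0, -2.8], "roll": 0, "hand": 0.4}]'

```text
time: 3.2
tool_pos: [0.4895, -0.1829, 0.244]
ee_rot: [-0.0, 0.999, 0.047, -0.0]
contact_force: [0.2, -0.4, 0.0]
grip_width: 0.0342
grip_force: 0.0
```

Run:
```python
from h import *
for i in range(4):
    s=bot.observe();print({k:np.round(s[k],4).tolist() for k in('time','tool_pos','contact_force','torque')})
    if i==0: t=bot.camera('scene')
    else: w=bot.camera('wrist')
t=cv2.resize(t[130:310,200:440],(400,300),interpolation=cv2.INTER_CUBIC)
cv2.imwrite('pics/d.png',np.hstack([t,cv2.resize(w,(400,300))])[:,:,::-1])
```

```text
{'time': 3.2, 'tool_pos': [0.4895, -0.1829, 0.244], 'contact_force': [0.2221, -0.3726, 0.0315], 'torque': [-0.0089, -0.0072, -0.0382]}
{'time': 3.25, 'tool_pos': [0.4905, -0.183, 0.244], 'contact_force': [1.7871, -0.1857, 0.4759], 'torque': [0.0014, -0.0701, -0.0083]}
{'time': 3.3, 'tool_pos': [0.4899, -0.183, 0.2439], 'contact_force': [0.4811, -0.0632, 0.7278], 'torque': [0.0356, 0.0123, 0.0253]}
{'time': 3.35, 'tool_pos': [0.4893, -0.183, 0.2439], 'contact_force': [-0.1853, -0.2892, 0.4839], 'torque': [-0.0254, 0.0188, -0.0049]}
```

View pics/d.png

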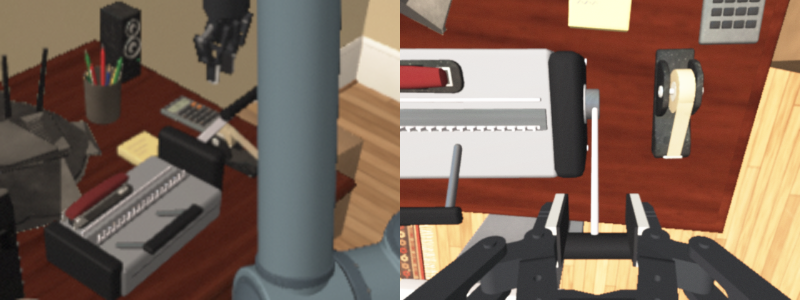

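The scene view shows the lever hasn't moved. The fingers rode up over the bar, since part-open fingertips reach less far down. I'll lift, back off and measure again.

send_rows --plan '[{"translation": [0, 0, -3], "roll": 0, "hand": 0.4}, {"translation": [0, 0, -4], "roll": 0, "hand": 0.4}, {"translation": [-5, 0, -4], "roll": 0, "hand": 0.4}, {"translation": [-9, 0, -4], "roll": 0, "hand": 0.4}, {"translation": [-13, 0, -4], "roll": 0, "hand": 0.4}, {"translation": [-13, 0, -4], "roll": 0, "hand": 0.4}, {"translation": [-13, 0, -4], "roll": 0, "hand": 0.4}]'

```text
time: 4.28
tool_pos: [0.3601, -0.1954, 0.284]
ee_rot: [0.0, 0.999, 0.047, 0.001]
contact_force: [1.3, 0.4, 0.0]
grip_width: 0.0342
grip_force: 0.0
```

Run:
```python
from h import *
P=bot.camera_params('wrist');np.save('pics/P.npy',P,allow_pickle=True)
s=bot.observe();print(s['tool_pos'],s['contact_force'])
w=bot.camera('wrist');print(bot.observe()['tool_pos'])
t=bot.camera('scene');p=bot.camera('top')
for n,i in(('w1',w),('s1',t),('t1',p)): cv2.imwrite(f'pics/{n}.png',i[:,:,::-1])
t=cv2.resize(t[160:235,300:400],(400,300),interpolation=cv2.INTER_CUBIC)
p=cv2.resize(p[200:275,290:390],(400,300),interpolation=cv2.INTER_CUBIC)
cv2.imwrite('pics/e.png',np.vstack([np.hstack([t,p]),np.hstack([cv2.resize(w,(400,300)),p*0])])[:,:,::-1])
```

```text
[ 0.36006029 -0.19539315  0.28404037] [1.25525689 0.40888375 0.01829718]
[ 0.36037701 -0.19538154  0.28397398]
```

View pics/e.png

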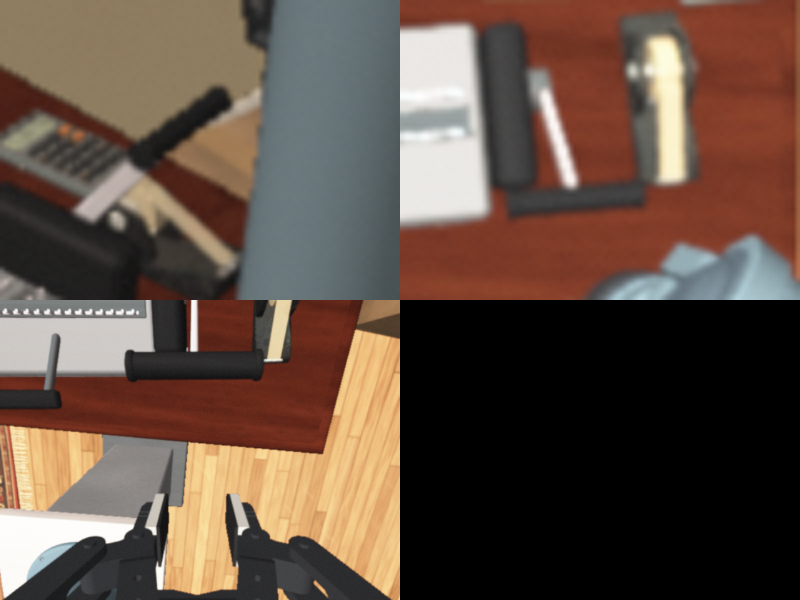

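Top view: the bar ends are still at (317,251) and (351,248), so nothing moved. Wrist view: the ends are at full-res px (178,91) and (367,90). Triangulating with all three views, and checking where the fingertips really are.

Run:
```python
from h import *
from itertools import combinations
P=np.load('pics/P.npy',allow_pickle=True).item()
r={'L':[ray('wrist',(178,91),P),ray('top',(316.9,251)),ray('scene',(334,199.5))],'R':[ray('wrist',(367,90),P),ray('top',(351,248)),ray('scene',(356.4,184))]}
for k,v in r.items():
    for a,b in combinations(range(3),2): q,e=tri(v[a],v[b]);print(k,'wts'[a]+'wts'[b],np.round(q,4),round(e,4))
T=np.array(P['cam_to_world']);print('cam',np.round(T,3).tolist())
tcp=np.array([.3602,-.1954,.284]);X=np.array([.9956,.0935,0]);Y=np.array([.0935,-.9956,0])
# fingertip tops: inner pad edge at known y=+-17mm in tool frame
for uv,y in(((226,273),-.017),((320,273),.017),((225,345),-.017),((335,345),.017)):
    o,d=ray('wrist',uv,P);s=(y-(o-tcp)@Y)/(d@Y);p=o+s*d-tcp;print('tip tool x,y,z',np.round([p@X,p@Y,-p[2]],4))
```

```text
L wt [ 0.4344 -0.1379  0.2253] 0.0037
L ws [ 0.4351 -0.1364  0.2169] 0.0023
L ts [ 0.4334 -0.1381  0.2166] 0.0024
R wt [ 0.4442 -0.2369  0.2196] 0.0039
R ws [ 0.4431 -0.2388  0.218 ] 0.0075
R ts [ 0.4411 -0.2392  0.2189] 0.0037
cam [[0.093, 0.946, 0.309, 0.44], [-0.996, 0.088, 0.03, -0.188], [0.001, -0.31, 0.951, 0.428], [0.0, 0.0, 0.0, 1.0]]
tip tool x,y,z [ 0.0216 -0.017  -0.0291]
tip tool x,y,z [ 0.0144  0.017  -0.0151]
tip tool x,y,z [-0.0002 -0.017  -0.0387]
tip tool x,y,z [ 0.0111  0.017  -0.0536]
```

Bar centre is about (0.439, -0.188, 0.218), as first measured. I'll go 20 mm deeper so the fingers can't ride over it, then make light contact.

send_rows --plan '[{"translation": [0, 0, 4], "roll": 0, "hand": 0.4}, {"translation": [0, 0, 8.7], "roll": 0, "hand": 0.4}, {"translation": [2.5, 0, 8.7], "roll": 0, "hand": 0.4}, {"translation": [4.5, 0, 8.7], "roll": 0, "hand": 0.4}, {"translation": [5.3, 0, 8.7], "roll": 0, "hand": 0.4}, {"translation": [6, 0, 8.7], "roll": 0, "hand": 0.4}, {"translation": [6.6, 0, 8.4], "roll": 0, "hand": 0.4}, {"translation": [7.2, 0, 8], "roll": 0, "hand": 0.4}, {"translation": [7.9, 0, 7.6], "roll": 0, "hand": 0.4}]'

```text
time: 5.55
tool_pos: [0.4358, -0.1878, 0.2076]
ee_rot: [0.0, 0.999, 0.047, -0.003]
contact_force: [-4.8, -2.1, 0.9]
grip_width: 0.0343
grip_force: 3.1
```

Run:
```python
from h import *
w=bot.camera('wrist');t=bot.camera('scene');f=[]
for i in range(4):
    bot.camera('top');s=bot.observe();f.append(s['contact_force'])
print(s['tool_pos'],np.round(f,1).tolist())
t=cv2.resize(t[130:280,220:420],(400,300),interpolation=cv2.INTER_CUBIC)
cv2.imwrite('pics/f.png',np.hstack([t,cv2.resize(w,(400,300))])[:,:,::-1])
```

```text
[ 0.4368237  -0.18776225  0.20807142] [[-5.2, -0.7, 2.2], [-5.2, -0.8, 3.3], [-5.7, 0.6, 2.9], [-5.0, 0.1, 2.5]]
```

View pics/f.png

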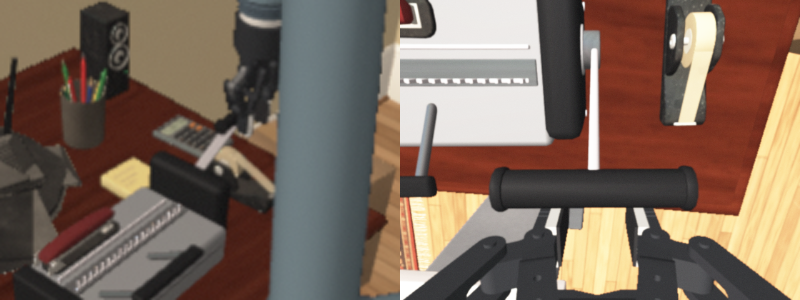

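Contact is good: the bar sits in front of both fingers, with a steady push of about 5 N as expected. Continuing along the arc to an angle of about 0.5.

send_rows --plan '[{"translation": [0.9, 0, -0.4], "roll": 0, "hand": 0.4}, {"translation": [1.6, 0, -0.7], "roll": 0, "hand": 0.4}, {"translation": [2.4, 0, -0.9], "roll": 0, "hand": 0.4}, {"translation": [3.1, 0, -1.2], "roll": 0, "hand": 0.4}, {"translation": [3.9, 0, -1.3], "roll": 0, "hand": 0.4}, {"translation": [4.7, 0, -1.5], "roll": 0, "hand": 0.4}, {"translation": [5.5, 0, -1.6], "roll": 0, "hand": 0.4}, {"translation": [5.5, 0, -1.6], "roll": 0, "hand": 0.4}, {"translation": [5.5, 0, -1.6], "roll": 0, "hand": 0.4}]'

```text
time: 6.98
tool_pos: [0.4927, -0.1825, 0.2241]
ee_rot: [-0.0, 0.999, 0.047, 0.0]
contact_force: [-1.1, 1.3, 2.0]
grip_width: 0.0347
grip_force: 1.3
```

```bash
cat >> h.py <<'E'
def feel(n=6):
    X=np.array([.9956,.0935]);f=[]
    for i in range(n):
        bot.camera('top');s=bot.observe();f.append(s['contact_force'])
    f=np.array(f);p=s['tool_pos']
    bx=(np.array(p[:2])-[.439,-.188])@X+.019-.069-.020+.0  # bar centre minus hub along x (offset finger 19-21 mm)
    a=np.arcsin(bx/.16);h=f[:,:2]@X;v=f[:,2]
    print('t',round(s['time'],2),'pos',np.round(p,4),'theta~',round(a+.6,3),'Fh',h.mean().round(2),'Fz',v.mean().round(2),'sd',h.std().round(2),'tang',(-h*np.cos(a)+v*np.sin(a)).mean().round(2))
E
python3 -c "from h import *;feel()"
```

```text
t 7.28 pos [ 0.4927 -0.1826  0.224 ] theta~ 0.5 Fh -3.03 Fz 2.34 sd 0.5 tang 2.78
```

send_rows --plan '[{"translation": [0.5, 0, 0], "roll": 0, "hand": 0.4}, {"translation": [1, 0, -0.1], "roll": 0, "hand": 0.4}, {"translation": [1, 0, -0.1], "roll": 0, "hand": 0.4}]'

```text
time: 7.65
tool_pos: [0.5027, -0.1816, 0.2248]
ee_rot: [-0.0, 0.999, 0.047, -0.0]
contact_force: [-4.4, 1.0, 3.1]
grip_width: 0.0341
grip_force: 1.9
```

```bash
python3 -c "from h import *;feel()"
```

```text
t 7.95 pos [ 0.5027 -0.1816  0.2248] theta~ 0.563 Fh -3.89 Fz 1.32 sd 0.28 tang 3.84
```

send_rows --plan '[{"translation": [0.4, 0, 0], "roll": 0, "hand": 0.4}, {"translation": [0.8, 0, 0], "roll": 0, "hand": 0.4}, {"translation": [0.8, 0, 0], "roll": 0, "hand": 0.4}]'

```text
time: 8.32
tool_pos: [0.5112, -0.1809, 0.2252]
ee_rot: [0.0, 0.999, 0.047, 0.0]
contact_force: [-4.0, 1.7, 2.8]
grip_width: 0.0343
grip_force: 1.7
```

```bash
python3 -c "from h import *;feel()"
```

```text
t 8.62 pos [ 0.5111 -0.1811  0.225 ] theta~ 0.615 Fh -2.85 Fz 1.9 sd 0.19 tang 2.88
```

send_rows --plan '[{"translation": [0.4, 0, 0], "roll": 0, "hand": 0.4}, {"translation": [0.8, 0, 0], "roll": 0, "hand": 0.4}, {"translation": [0.8, 0, 0], "roll": 0, "hand": 0.4}]'

```text
time: 9.0
tool_pos: [0.5194, -0.1803, 0.225]
ee_rot: [0.0, 0.999, 0.047, 0.0]
contact_force: [-3.4, 1.0, 1.6]
grip_width: 0.0342
grip_force: 1.5
```

```bash
python3 -c "from h import *;feel()"
```

```text
t 9.3 pos [ 0.5193 -0.1803  0.2249] theta~ 0.667 Fh -1.65 Fz 1.81 sd 0.56 tang 1.76
```

send_rows --plan '[{"translation": [0.4, 0, 0], "roll": 0, "hand": 0.4}, {"translation": [0.8, 0, 0.1], "roll": 0, "hand": 0.4}, {"translation": [0.8, 0, 0.1], "roll": 0, "hand": 0.4}]'

```text
time: 9.68
tool_pos: [0.5273, -0.1794, 0.224]
ee_rot: [0.0, 0.999, 0.047, 0.0]
contact_force: [-2.9, -0.6, 1.6]
grip_width: 0.0342
grip_force: 1.5
```

```bash
python3 -c "from h import *;feel()"
```

```text
t 9.97 pos [ 0.5272 -0.1795  0.224 ] theta~ 0.717 Fh -2.45 Fz 1.86 sd 0.49 tang 2.65
```

send_rows --plan '[{"translation": [0.4, 0, 0.05], "roll": 0, "hand": 0.4}, {"translation": [0.8, 0, 0.1], "roll": 0, "hand": 0.4}, {"translation": [0.8, 0, 0.1], "roll": 0, "hand": 0.4}]'

```text
time: 10.35
tool_pos: [0.5352, -0.1787, 0.2229]
ee_rot: [0.0, 0.999, 0.047, 0.0]
contact_force: [-2.7, -0.7, 2.3]
grip_width: 0.0344
grip_force: 1.4
```

```bash
python3 -c "from h import *;feel()"
```

```text
t 10.65 pos [ 0.5352 -0.1787  0.223 ] theta~ 0.767 Fh -1.5 Fz 1.55 sd 0.47 tang 1.74
```

send_rows --plan '[{"translation": [0.4, 0, 0.05], "roll": 0, "hand": 0.4}, {"translation": [0.8, 0, 0.15], "roll": 0, "hand": 0.4}, {"translation": [0.8, 0, 0.15], "roll": 0, "hand": 0.4}]'

```text
time: 11.02
tool_pos: [0.5432, -0.1779, 0.2214]
ee_rot: [-0.0, 0.999, 0.047, 0.0]
contact_force: [-2.9, -0.5, 2.8]
grip_width: 0.0342
grip_force: 1.3
```

```bash
python3 -c "from h import *;feel()"
```

```text
t 11.32 pos [ 0.5431 -0.1779  0.2214] theta~ 0.818 Fh -1.84 Fz 1.16 sd 0.4 tang 2.05
```

send_rows --plan '[{"translation": [0.4, 0, 0.1], "roll": 0, "hand": 0.4}, {"translation": [0.8, 0, 0.2], "roll": 0, "hand": 0.4}, {"translation": [0.8, 0, 0.2], "roll": 0, "hand": 0.4}]'

```text
time: 11.7
tool_pos: [0.5508, -0.1771, 0.2194]
ee_rot: [0.0, 0.999, 0.047, -0.0]
contact_force: [-4.2, -0.0, 3.2]
grip_width: 0.0339
grip_force: 2.0
```

```bash
python3 -c "from h import *;feel()"
```

```text
t 12.0 pos [ 0.5508 -0.1772  0.2194] theta~ 0.868 Fh -3.59 Fz 2.35 sd 0.33 tang 4.09
```

The force has jumped by about 2 N, so this may be first touch. Taking a small step to confirm.

send_rows --plan '[{"translation": [0.2, 0, 0.05], "roll": 0, "hand": 0.4}, {"translation": [0.4, 0, 0.1], "roll": 0, "hand": 0.4}, {"translation": [0.4, 0, 0.1], "roll": 0, "hand": 0.4}]'

```text
time: 12.38
tool_pos: [0.5542, -0.1768, 0.2186]
ee_rot: [0.0, 0.999, 0.047, -0.0]
contact_force: [-5.9, 1.0, 3.5]
grip_width: 0.0344
grip_force: 2.7
```

```bash
python3 -c "from h import *;feel(12)"
```

```text
t 12.97 pos [ 0.5542 -0.1768  0.2186] theta~ 0.89 Fh -5.06 Fz 4.07 sd 0.48 tang 6.01
```

Push force is now about 3 to 3.5 N above free, and first touch was between 0.82 and 0.87 rad. The stop is therefore pressed about 0.02–0.07 rad into its 0.15 rad of give. Backing off straight.

send_rows --plan '[{"translation": [-0.5, 0, 0], "roll": 0, "hand": 0.4}, {"translation": [-1.5, 0, 0], "roll": 0, "hand": 0.4}, {"translation": [-4, 0, 0], "roll": 0, "hand": 0.4}, {"translation": [-8, 0, 0], "roll": 0, "hand": 0.4}, {"translation": [-8, 0, -4], "roll": 0, "hand": 0.4}, {"translation": [-8, 0, -4], "roll": 0, "hand": 0.4}, {"translation": [-8, 0, -4], "roll": 0, "hand": 0.4}, {"translation": [-8, 0, -4], "roll": 0, "hand": 0.4}]'

```text
time: 13.98
tool_pos: [0.4753, -0.1844, 0.258]
ee_rot: [-0.0, 0.999, 0.047, -0.0]
contact_force: [-0.2, -0.1, 0.1]
grip_width: 0.0343
grip_force: 0.0
```

Run:
```python
from h import *
print(bot.observe()['contact_force'])
w=bot.camera('wrist');t=bot.camera('top');s=bot.camera('scene')
z=lambda i:cv2.resize(i,(400,300),interpolation=cv2.INTER_CUBIC)
cv2.imwrite('pics/g.png',np.vstack([np.hstack([z(s[160:235,300:400]),z(t[200:275,290:390])]),np.hstack([z(w),z(t)])])[:,:,::-1])
```

```text
[-0.16120955 -0.09025507  0.11136729]
```

View pics/g.png

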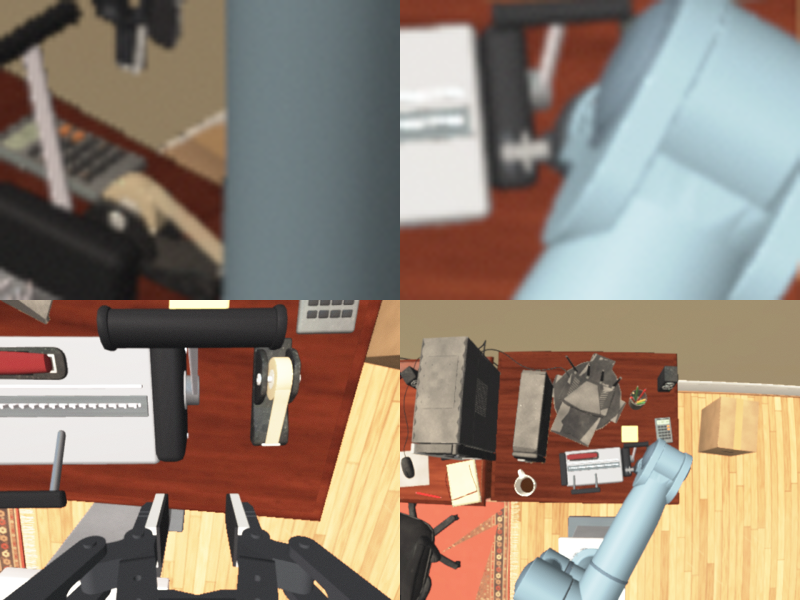

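The lever is leaning back where I left it, the fingers are clear with no contact force, and the other objects haven't moved. Handing in.

```bash
python3 -c "
from h import *
print(plane('top',(330.8,203.5),.238)); print(bot.finish_job())"
```

```text
[ 0.56952924 -0.17576743  0.238     ]
the job is handed in; nothing more can be done
None
```

I pushed the long lever back to about 0.89 rad, left it resting lightly on the spring stop (estimated 0.02–0.07 rad into its 0.15 rad of give) with the fingers clear, and handed the job in; no verdict came back.

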